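# Mix the next glaze sample: hold its tube pressed in the vortex mixer

## Robot

A 6-joint arm with a two-finger parallel gripper is mounted at the origin on a cart in front of the work surface, level with it; the furniture and walls round the work are solid. World frame = base frame: x ahead of the robot, y to its left, z up, the work surface at z = 0. Lengths are in m, angles in rad, forces in N, time in s.
With the tool pointing down it reaches from about 0.35 to 0.775 m from the base axis. Payload 7.3 kg.
Tool frame: the origin (TCP) lies at the very end of the fingers, on their centre line; the grasp point (between the pads) lies 19 mm behind it (manip.grip_point_offset is the z of the grasp point in the tool frame, in m); z points along the fingers, y is the line along which they close (so a half turn about z gives the same grasp; the last joint's range is limited). The gripper opens to 92 mm and grips with 3 to 60 N. Pads are 19 mm wide; open, the fingers measure 130 mm over their backs; the gripper's body (75 mm by 190 mm) begins 47 mm behind the grasp point.
Start: joints at [0.996, 0.342, 1.524, -0, 1.275, -0.146], TCP at [0.218, 0.477, 0.227] pointing down, gripper open.
Joint ranges: [-2.53, 2.53], [-0.77, 2.02], [0.04, 2.7], [-1, 4.14], [0.28, 2.66], [-3.11, 3.11]. Speed limits (rad/s): [2.57, 2.57, 3.14, 3.14, 3.14, 3.14].

## Interface

Orientations are given as a 3x3 rotation matrix whose columns are the frame's x, y, z axes.
In Python, from cell import manip, viewer gives the robot as it stands.
- The arm moves only by the tool send_rows, never from a script. Its argument "commands" is a list of rows, each an object of numbers: "x", "y", "z": the shift along the tool's x, y, z in mm; "wx", "wy", "wz": the turn, a rotation vector about the tool's x, y, z in degrees; "hand": the opening, from 0 (shut) to 1 (fully open). In form: [{"x": .., "y": .., "z": .., "wx": .., "wy": .., "wz": .., "hand": ..}, ...]. A call has 1 to 5 rows; each row is the pose to reach, as a shift and turn from the pose commanded when the call began, along the tool's axes at that moment; what a row does not reach only later rows make up. A row lasts 1/8 s, in which the tool goes at most 62.5 mm and 10.7 degrees, less where a joint would pass 70% of its speed; a pose out of reach is approached as far as the arm can. A call with a gripper value outside its range is refused whole. The fingers move at their own pace and stop on an object; "newtons" is the grip in N (left out, the last holds). Time passes only in rows, so rows that repeat a pose let the fingers close. It gives the time, the measured TCP pose, the force, the opening and the grip force at its end, in the units of the state.
- manip.get_state(): the state, without advancing time (a new reading comes with each control period).
- viewer.grab_frame(name): name is "side" or "top" or "wrist"; returns a dict with "img" (384x512x3 uint8, blue, green, red), "camera_matrix" (3x3 intrinsics, pixels), "R" (3x3) and "t" (3): a world point X has camera coordinates R X + t. Camera axes: x right, y down, z forward; pixel columns grow to the right and rows downward; lengths in m; the calibration is good to about 2 mm. A picture is of the moment at which its call begins. There is no depth.
- manip.finish_job(): hands the job in; it is judged then, once.
The state is a dict: "time": time; "joints": joint angles; "joint_velocities": joint speeds; "joint_torque": joint torques, N m; "eef_pos": TCP position; "ee_rot": TCP orientation; "wrist_force": force on the tool from outside, world axes, zero at the start; "ft_torque": the same for the moment, N m; "width": opening from 0.0 (shut) to 1.0 (fully open); "gripper_force": force on a finger pad.
Only numpy, scipy, OpenCV 4.12 (cv2) and the standard library are available. Lean on these libraries where they do the work, as an engineer would, in place of code of your own. Each camera call takes 0.05 s, during which the arm holds its last target. There are 200 camera calls.

## Task

The blue-capped glaze sample in the vortex mixer's cup is done: put it back in an empty hole of the wooden rack, all the way down and let go. Then take the red-capped tube out of the rack, stand it upright in the mixer's cup and press down with it, pushing the spring-loaded cup to about the middle of its 12 mm stroke (where the mixer runs; bottomed it would stall). Keep it pressed like that for at least three seconds and finish with the tube still gripped and pressing the cup there; leave the green and yellow tubes in their places.

Things in the scene. Friction and masses are not known exactly. Their poses are not given: they have to be found in the camera images.
- tube_blue: opaque white plastic sample tube with a ribbed blue screw cap, standing upright: 102 mm tall, round body 18 mm in diameter, the cap 22 mm in diameter covers the top 20 mm; flat foot, tapering to 12 mm in diameter over the lowest 5 mm; 35 g. Origin: centre of the foot; z runs up to the cap. At the start it stands in the mixer's cup.
- tube_red: opaque white plastic sample tube with a ribbed red screw cap, standing upright: 102 mm tall, round body 18 mm in diameter, the cap 22 mm in diameter covers the top 20 mm; flat foot, tapering to 12 mm in diameter over the lowest 5 mm; 35 g. Origin: centre of the foot; z runs up to the cap. At the start it stands in one of the rack's holes.
- tube_green: opaque white plastic sample tube with a ribbed green screw cap, standing upright: 102 mm tall, round body 18 mm in diameter, the cap 22 mm in diameter covers the top 20 mm; flat foot, tapering to 12 mm in diameter over the lowest 5 mm; 35 g. Origin: centre of the foot; z runs up to the cap. It stands in the rack and stays there.
- tube_yellow: opaque white plastic sample tube with a ribbed yellow screw cap, standing upright: 102 mm tall, round body 18 mm in diameter, the cap 22 mm in diameter covers the top 20 mm; flat foot, tapering to 12 mm in diameter over the lowest 5 mm; 35 g. Origin: centre of the foot; z runs up to the cap. It stands in the rack and stays there.
- rack: beech tube rack, 66 x 244 x 66 mm, fixed; a row of five holes 48 mm apart along its own y axis, two of them empty. Base 14 mm thick with seats 22 mm wide (floor 8 mm above the bench); upper shelf 50 to 60 mm high. Origin: centre of the underside; x across the row, z up. Seated tubes rise 50 mm above the shelf. Best gripped along x; caps in neighbouring holes are 26 mm apart.
- rack_hole0 (a point): First (negative y end) of the rack's five holes: point on the hole's axis at the top face of the upper shelf, 52 mm above the floor of the seat on which a tube's foot rests; hole 21 mm in diameter, mouth chamfered
- rack_hole1 (a point): Second of the rack's five holes: point on the hole's axis at the top face of the upper shelf, 52 mm above the floor of the seat on which a tube's foot rests; hole 21 mm in diameter, mouth chamfered
- rack_hole2 (a point): Third (middle) of the rack's five holes: point on the hole's axis at the top face of the upper shelf, 52 mm above the floor of the seat on which a tube's foot rests; hole 21 mm in diameter, mouth chamfered
- rack_hole3 (a point): Fourth of the rack's five holes: point on the hole's axis at the top face of the upper shelf, 52 mm above the floor of the seat on which a tube's foot rests; hole 21 mm in diameter, mouth chamfered
- rack_hole4 (a point): Fifth (positive y end) of the rack's five holes: point on the hole's axis at the top face of the upper shelf, 52 mm above the floor of the seat on which a tube's foot rests; hole 21 mm in diameter, mouth chamfered
- mixer: vortex mixer, white housing 133 x 104 mm, fixed to the bench; sloping grey panel with knob and switch at its front (-x of its own frame), deck 54 mm high, and the black rubber cup on a steel stem above the deck 18 mm behind the origin (own +x). Origin: centre of the underside; z up.
- cup_seat (a point): centre of the flat inner floor of the mixer's black rubber cup, on which a tube's foot rests; 79 mm above the bench with the cup up; moves with the cup.
- cup_mouth (a point): centre of the rim of the cup, 26 mm above its inner floor (105 mm above the bench with the cup up). The cup is 39 mm across outside at the rim; inside 25 mm in diameter at the rim, narrowing to 21 mm at half depth and below.
- mixer_cup (a joint): travel of the spring-loaded cup straight down, m: 0 = up (rest), 0.012 = bottomed. It starts to move at about 1.5 N push and needs 0.7 N more per mm: about 5.7 N at 6 mm, 10 N at the bottom; it springs back up when let go. It does not move under a tube's own weight.
Mind the look-alikes: they are no part of the job. What is shaped like the tube_green but pink is not meant. What is shaped like the tube_red but pink is not meant.

How it is judged:
By the outcome, as a careful person would: the job done as asked, in the order asked, and still so for the second after the job is handed in, while the arm keeps its last pose, push and grip.
It also fails if it takes over 64 s, if anything falls off the work surface, if the arm or the gripper's body presses on something with over 40 N, if the wrist force passes 120 N, or if a joint passes its speed limit or range.

## Working session

There is one attempt and no reset: what is moved stays moved. The work goes in short steps, Python scripts to look and compute and a tool call to move; the robot and the scene stay as the last step left them, time stands still between calls to the robot, and variables do not carry over. Pictures are saved under pics/ and viewed, at most 10 in all, crops included, and the job is handed in when it is done.

Besides the shell and the picture viewer there is one more tool, called after "Emit:" as name(argument=value, ...) on one line, values as JSON. send_rows: Moves the arm, as the interface text tells. Its arguments: {"type":"object","properties":{"commands":{"type":"array"},"newtons":{"type":"number"}},"required":["commands"]}

```bash
mkdir -p pics; python3 - <<'E'
from cell import manip, viewer
import cv2,numpy as np,pickle
np.set_printoptions(precision=4,suppress=True)
s=manip.get_state(); print(s['time'],s['eef_pos'],s['ee_rot'],s['width'],manip.grip_point_offset)
d={}
for n in ("top","side"):
    f=viewer.grab_frame(n); d[n]=f
    cv2.imwrite(f"pics/{n}0.png",cv2.resize(f["img"],None,fx=1.5625,fy=1.5625,interpolation=cv2.INTER_CUBIC))
    print(n,f["camera_matrix"],f["R"],f["t"],-f["R"].T@f["t"])
pickle.dump(d,open("f0.pkl","wb"))
E
```

```text
0.0 [0.2181 0.4771 0.2261] [[-0.9094  0.4158 -0.0008]
 [ 0.4158  0.9094 -0.0013]
 [ 0.0002 -0.0015 -1.    ]] 1.0005179953320469 -0.0188
top [[403.1779   0.     256.0988]
 [  0.     403.1779 190.2025]
 [  0.       0.       1.    ]] [[ 0.0023 -0.9998 -0.0212]
 [-0.9939  0.0001 -0.1101]
 [ 0.1101  0.0214 -0.9937]] [0.0116 0.5314 0.9175] [ 0.4271 -0.0081  0.9705]
side [[484.4922   0.     263.6531]
 [  0.     484.4922 191.8881]
 [  0.       0.       1.    ]] [[ 0.9642 -0.2642 -0.022 ]
 [-0.1673 -0.5421 -0.8235]
 [ 0.2056  0.7977 -0.5669]] [-0.5139  0.1464  0.9773] [ 0.319  -0.836   0.6633]
```

View pics/top0.png

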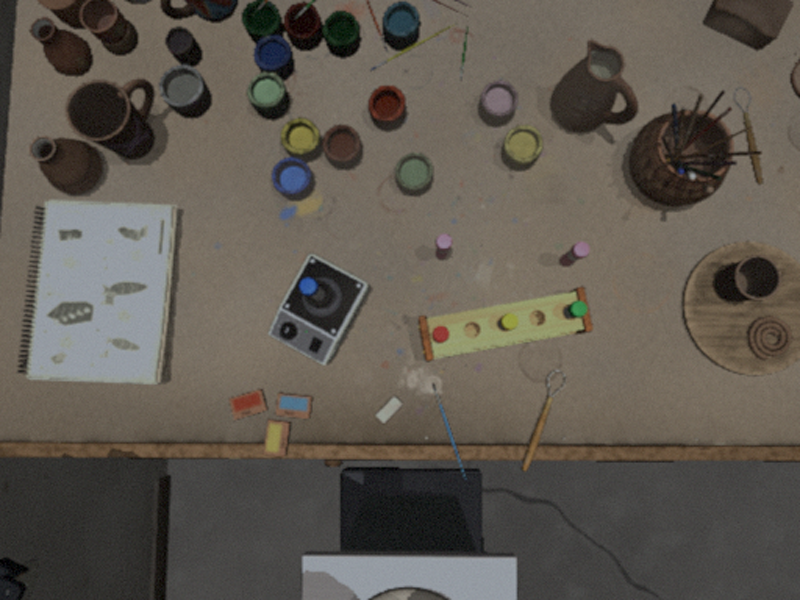

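View pics/side0.png

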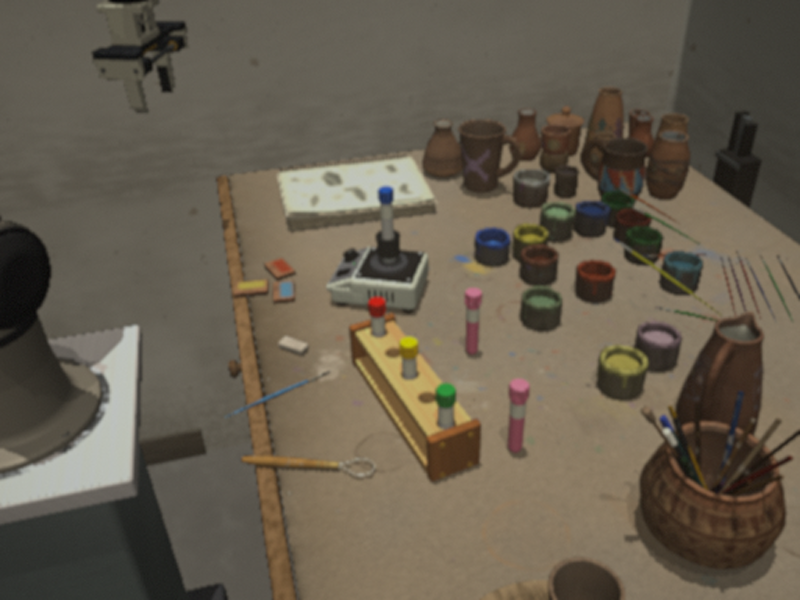

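The top picture shows the blue cap at about (308,286) in the mixer. In the rack the caps are red (441,334), yellow (509,322) and green (579,310), with empty holes at (472,330) and (538,318). The pink look-alikes stand behind the rack. In the side picture the blue cap is at (386,195) and the red at (377,307).

```bash
cat > h.py <<'E'
import cv2,numpy as np
np.set_printoptions(precision=4,suppress=True)
def blob(img,uv,hue,r=16):
    h=cv2.cvtColor(img,cv2.COLOR_BGR2HSV).astype(int)
    dh=abs((h[...,0]-hue+90)%180-90)
    m=((dh<10)&(h[...,1]>130)&(h[...,2]>50)).astype(np.uint8)
    w=np.zeros_like(m);u,v=map(int,uv);w[v-r:v+r,u-r:u+r]=1
    n,l,st,c=cv2.connectedComponentsWithStats(m*w)
    k=1+np.argmax(st[1:,4]); return c[k],st[k]
def ray(f,uv):
    d=f["R"].T@np.linalg.solve(f["camera_matrix"],[uv[0],uv[1],1.]); return -f["R"].T@f["t"],d
def atz(f,uv,z):
    o,d=ray(f,uv); return o+d*(z-o[2])/d[2]
def proj(f,X):
    p=f["camera_matrix"]@(f["R"]@np.asarray(X)+f["t"]); return p[:2]/p[2]
def tri(fs,uvs):
    A=0;b=0
    for f,uv in zip(fs,uvs):
        o,d=ray(f,uv);d=d/np.linalg.norm(d);P=np.eye(3)-np.outer(d,d);A=A+P;b=b+P@o
    return np.linalg.solve(A,b)
E
python3 - <<'E'
from h import *; import pickle
d=pickle.load(open("f0.pkl","rb")); k=1.5625
T={"blue":((308,286),(386,195),110,.171),"red":((441,334),(377,307),0,.1),"yellow":((509,322),(409,348),26,.1),"green":((579,310),(446,394),65,.1)}
for n,(a,b,h,z) in T.items():
    uv=[];
    for nm,p in (("top",a),("side",b)):
        c,st=blob(d[nm]["img"],(p[0]/k,p[1]/k),h); uv.append(c); print(n,nm,c,st,atz(d[nm],c,z))
    print("  tri",tri([d["top"],d["side"]],uv))
for p in [(472,330),(538,318)]: print("hole",atz(d["top"],(p[0]/k,p[1]/k),.058))
# mixer deck: corners
for p in [(310,258),(368,288),(325,363),(270,333)]: print("mix",atz(d["top"],(p[0]/k,p[1]/k),.054))
E
```

```text
blue top [196.7966 182.6864] [191 177  13  13 118] [0.5309 0.1281 0.171 ]
blue side [246.4364 123.8   ] [243 120   8   9  55] [0.532  0.1295 0.171 ]
  tri [0.5312 0.1279 0.1718]
red top [281.4875 213.4   ] [277 209  10  10  80] [ 0.4733 -0.0442  0.1   ]
red side [240.8722 195.7218] [235 189  12  14 133] [ 0.4755 -0.0429  0.1   ]
  tri [ 0.4742 -0.0443  0.1011]
yellow top [325.3452 205.4286] [321 201  10  10  84] [ 0.4906 -0.1388  0.1   ]
yellow side [257.386  219.6397] [247 206  21  24 272] [ 0.4875 -0.1292  0.1   ]
  tri [ 0.4879 -0.1374  0.1064]
green top [369.5352 197.338 ] [365 193  10   9  71] [ 0.5081 -0.234   0.1   ]
green side [285.2626 251.4444] [280 246  11  14  99] [ 0.511  -0.2304  0.1   ]
  tri [ 0.5089 -0.2335  0.1029]
hole [ 0.4805 -0.0925  0.058 ]
hole [ 0.498  -0.1879  0.058 ]
mix [0.587  0.1451 0.054 ]
mix [0.5423 0.0589 0.054 ]
mix [0.4326 0.1205 0.054 ]
mix [0.4761 0.2017 0.054 ]
```

Emit:
send_rows(commands=[{"x": -43, "y": -19, "wz": 6}, {"x": -90, "y": -39, "wz": 14}, {"x": -140, "y": -61, "wz": 22}, {"x": -190, "y": -83, "wz": 30}, {"x": -240, "y": -105, "wz": 38}])

```text
invalid input
```

```bash
cat > s.py <<'E'
from cell import manip
from h import *
import sys
def shift(X,ang=None):
    """print shift (mm) in tool axes to bring TCP to X, turn wz (deg) so tool y has world angle ang, tilt fix"""
    s=manip.get_state();R=s['ee_rot'];print('t',s['time'],'p',s['eef_pos'],'ty',np.degrees(np.arctan2(R[1,1],R[0,1])),'z',R[:,2],'F',s['wrist_force'],'w',s['width'],s['gripper_force'])
    if X is None:return
    a=np.radians(ang);y=np.array([np.cos(a),np.sin(a),0]);z=np.array([0,0,-1.]);x=np.cross(y,z)
    G=np.array([x,y,z]).T
    print('xyz mm',R.T@(np.array(X)-s['eef_pos'])*1e3,'w deg',np.degrees(cv2.Rodrigues(R.T@G)[0].ravel()))
if len(sys.argv)>1: shift([float(v) for v in sys.argv[1:4]],float(sys.argv[4]))
else: shift(None,None)
E
python3 s.py .531 .128 .227 10.4
```

```text
t 0.1 p [0.218  0.4772 0.2261] ty 65.43293908393703 z [-0.0008 -0.0012 -1.    ] F [ 0.0189 -0.3882  1.2591] w 1.0011625490053984 0.0
xyz mm [-429.8028 -187.4642   -0.7327] w deg [-0.0793  0.0269 55.0329]
```

Emit:
send_rows(commands=[{"x": -43, "y": -19, "z": 0, "wx": 0, "wy": 0, "wz": 6, "hand": 1}, {"x": -90, "y": -39, "z": 0, "wx": 0, "wy": 0, "wz": 14, "hand": 1}, {"x": -140, "y": -61, "z": 0, "wx": 0, "wy": 0, "wz": 22, "hand": 1}, {"x": -190, "y": -83, "z": 0, "wx": 0, "wy": 0, "wz": 30, "hand": 1}, {"x": -240, "y": -105, "z": 0, "wx": 0, "wy": 0, "wz": 38, "hand": 1}])

```text
time: 0.72
eef_pos: [0.3937, 0.2807, 0.2265]
ee_rot: [[-0.457, 0.89, -0.0], [0.89, 0.457, -0.0], [0.0, -0.0, -1.0]]
wrist_force: [-0.2, 0.6, 0.9]
width: 1.002
gripper_force: 0.0
```

```bash
python3 s.py .531 .128 .22 10.4
```

```text
t 0.725 p [0.3937 0.2807 0.2265] ty 27.175194708491954 z [-0.0003 -0.     -1.    ] F [-0.231   0.6424  0.894 ] w 1.0023245895700965 0.0
xyz mm [-198.5827   52.4176    6.4911] w deg [-0.0183 -0.0041 16.7752]
```

Emit:
send_rows(commands=[{"x": -48, "y": 13, "z": 2, "wx": 0, "wy": 0, "wz": 4, "hand": 1}, {"x": -98, "y": 26, "z": 3, "wx": 0, "wy": 0, "wz": 8, "hand": 1}, {"x": -148, "y": 39, "z": 5, "wx": 0, "wy": 0, "wz": 13, "hand": 1}, {"x": -198, "y": 52, "z": 6, "wx": 0, "wy": 0, "wz": 16.8, "hand": 1}, {"x": -198, "y": 52, "z": 6, "wx": 0, "wy": 0, "wz": 16.8, "hand": 1}])

```text
time: 1.35
eef_pos: [0.5318, 0.1277, 0.2197]
ee_rot: [[-0.18, 0.984, -0.001], [0.984, 0.18, -0.001], [-0.0, -0.001, -1.0]]
wrist_force: [0.9, -0.4, 0.6]
width: 0.999
gripper_force: 0.0
```

```bash
python3 s.py .531 .128 .152 10.4; python3 - <<'E'
from h import *; from cell import viewer
f=viewer.grab_frame("wrist"); cv2.imwrite("pics/w1.png",cv2.resize(f["img"],None,fx=1.5,fy=1.5))
print(proj(f,[.531,.128,.181]),proj(f,[.531,.128,.105]))
np.save("w1.npy",f["img"]); print(f["camera_matrix"],f["R"],f["t"])
E
```

```text
t 1.35 p [0.5318 0.1277 0.2197] ty 10.359206714051233 z [-0.0008 -0.0006 -1.    ] F [ 0.8679 -0.3519  0.6039] w 0.9993985081756225 0.0
xyz mm [ 0.5056 -0.701  67.7478] w deg [-0.0508  0.0278 -0.0408]
[255.0175 215.7731] [255.5363 190.3158]
[[269.2402   0.     256.8984]
 [  0.     269.2402 194.6797]
 [  0.       0.       1.    ]] [[ 0.9838  0.1792 -0.0005]
 [ 0.1724 -0.9454  0.2765]
 [ 0.0491 -0.2721 -0.961 ]] [-0.5467 -0.0041  0.3924]
```

View pics/w1.png

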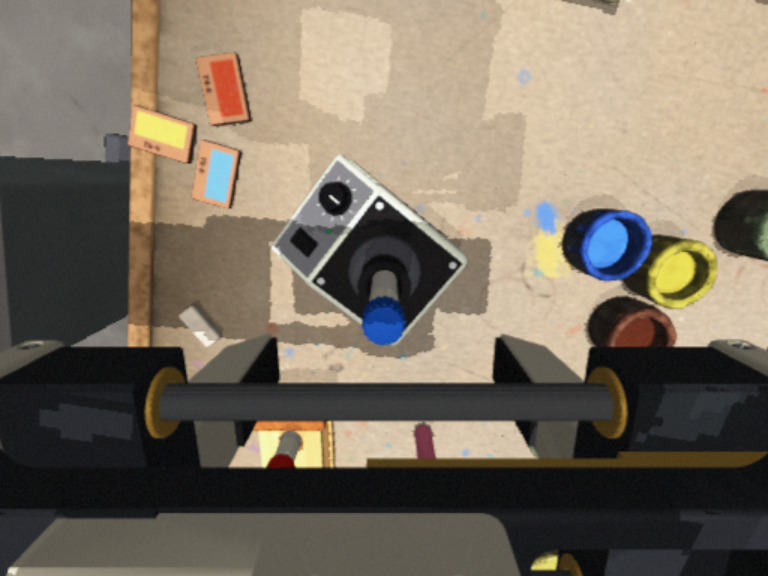

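The wrist picture shows the blue cap's top at about (384,324), i.e. (256,216) unscaled. The prediction was (255,216), so the position holds.

Emit:
send_rows(commands=[{"x": 0.5, "y": -0.7, "z": 35, "wx": 0, "wy": 0, "wz": 0, "hand": 1}, {"x": 0.5, "y": -0.7, "z": 68, "wx": 0, "wy": 0, "wz": 0, "hand": 1}, {"x": 0.5, "y": -0.7, "z": 68, "wx": 0, "wy": 0, "wz": 0, "hand": 0.4}, {"x": 0.5, "y": -0.7, "z": 68, "wx": 0, "wy": 0, "wz": 0, "hand": 0}, {"x": 0.5, "y": -0.7, "z": 68, "wx": 0, "wy": 0, "wz": 0, "hand": 0}], newtons=25)

```text
time: 2.02
eef_pos: [0.5302, 0.1313, 0.1543]
ee_rot: [[-0.185, 0.983, 0.003], [0.983, 0.185, 0.0], [-0.0, 0.003, -1.0]]
wrist_force: [-0.0, 0.2, 0.1]
width: 0.719
gripper_force: 0.0
```

Emit:
send_rows(commands=[{"x": 0, "y": 0, "z": 0, "wx": 0, "wy": 0, "wz": 0, "hand": 0}, {"x": 0, "y": 0, "z": 0, "wx": 0, "wy": 0, "wz": 0, "hand": 0}, {"x": 0, "y": 0, "z": 0, "wx": 0, "wy": 0, "wz": 0, "hand": 0}])

```text
time: 2.4
eef_pos: [0.5295, 0.1308, 0.1529]
ee_rot: [[-0.184, 0.983, 0.0], [0.983, 0.184, 0.0], [0.0, 0.0, -1.0]]
wrist_force: [0.5, 0.1, -0.2]
width: 0.391
gripper_force: 0.0
```

```bash
python3 s.py .482 -.0915 .2 10.4
```

```text
t 2.4 p [0.5295 0.1308 0.1529] ty 10.626807222581066 z [ 0.0003  0.0001 -1.    ] F [ 0.5368  0.0639 -0.2144] w 0.3909146972344106 0.0
xyz mm [-209.7038  -87.6972  -47.1407] w deg [ 0.0174 -0.0049  0.2268]
```

Emit:
send_rows(commands=[{"x": 0, "y": 0, "z": 0, "wx": 0, "wy": 0, "wz": 0, "hand": 0}, {"x": 0, "y": 0, "z": 0, "wx": 0, "wy": 0, "wz": 0, "hand": 0}, {"x": 0, "y": 0, "z": 0, "wx": 0, "wy": 0, "wz": 0, "hand": 0}, {"x": 0, "y": 0, "z": 0, "wx": 0, "wy": 0, "wz": 0, "hand": 0}])

```text
time: 2.9
eef_pos: [0.5295, 0.1308, 0.1527]
ee_rot: [[-0.184, 0.983, -0.0], [0.983, 0.184, 0.0], [0.0, -0.0, -1.0]]
wrist_force: [0.3, -0.1, -1.1]
width: 0.229
gripper_force: 25.0
```

```bash
python3 s.py .482 -.0915 .2 10.4
```

```text
t 2.9 p [0.5295 0.1308 0.1527] ty 10.630264456532403 z [-0.      0.0001 -1.    ] F [ 0.3374 -0.1065 -1.0985] w 0.22853708988080373 24.999927878379822
xyz mm [-209.7179  -87.664   -47.3337] w deg [-0.0012 -0.0043  0.2303]
```

Emit:
send_rows(commands=[{"x": 0, "y": 0, "z": -25, "wx": 0, "wy": 0, "wz": 0, "hand": 0}, {"x": 0, "y": 0, "z": -62, "wx": 0, "wy": 0, "wz": 0, "hand": 0}, {"x": -40, "y": -17, "z": -62, "wx": 0, "wy": 0, "wz": 0, "hand": 0}, {"x": -90, "y": -38, "z": -62, "wx": 0, "wy": 0, "wz": 0, "hand": 0}, {"x": -140, "y": -59, "z": -62, "wx": 0, "wy": 0, "wz": 0, "hand": 0}])

```text
time: 3.52
eef_pos: [0.4969, -0.0189, 0.2148]
ee_rot: [[-0.185, 0.983, 0.0], [0.983, 0.185, -0.0], [-0.0, 0.0, -1.0]]
wrist_force: [1.1, -0.1, -0.3]
width: 0.232
gripper_force: 25.0
```

```bash
python3 s.py .4815 -.0886 .214 10.4
```

```text
t 3.525 p [ 0.4969 -0.0189  0.2148] ty 10.688411452663022 z [ 0.0005 -0.0001 -1.    ] F [ 1.1407 -0.1443 -0.3282] w 0.2321460893309296 25.00130206346512
xyz mm [-65.6264 -28.012    0.815 ] w deg [0.0244 0.0102 0.2884]
```

Emit:
send_rows(commands=[{"x": -35, "y": -15, "z": 0, "wx": 0, "wy": 0, "wz": 0, "hand": 0}, {"x": -66, "y": -28, "z": 0, "wx": 0, "wy": 0, "wz": 0, "hand": 0}, {"x": -66, "y": -28, "z": 0, "wx": 0, "wy": 0, "wz": 0, "hand": 0}, {"x": -66, "y": -28, "z": 0, "wx": 0, "wy": 0, "wz": 0, "hand": 0}])

```text
time: 4.03
eef_pos: [0.482, -0.0872, 0.2147]
ee_rot: [[-0.184, 0.983, 0.0], [0.983, 0.184, 0.001], [0.001, 0.0, -1.0]]
wrist_force: [-0.0, -0.0, -0.5]
width: 0.233
gripper_force: 25.0
```

```bash
python3 s.py .4815 -.0886 .214 10.4; python3 - <<'E'
from h import *; from cell import viewer
for n,r in (("wrist",1.5),("side",3)):
    f=viewer.grab_frame(n); im=f["img"]
    np.save(f"{n}2.npy",im)
    if n=="side": im=im[90:290,150:400]
    cv2.imwrite(f"pics/{n}2.png",cv2.resize(im,None,fx=r,fy=r,interpolation=cv2.INTER_CUBIC))
    print(n,proj(f,[.482,-.0915,.060]),"foot pred",proj(f,[.482,-.0915,.141]),"cap",proj(f,[.482,-.0915,.233]))
E
```

```text
t 4.025 p [ 0.482  -0.0872  0.2147] ty 10.612505529292308 z [ 0.      0.0006 -1.    ] F [-0.035  -0.0231 -0.4846] w 0.23271751266660118 24.99999225139618
xyz mm [-1.2367 -0.7516  0.6881] w deg [ 0.0079 -0.0322  0.2125]
wrist [255.5634 185.4865] foot pred [255.1862 207.1279] cap [254.3014 257.8819]
side [250.5298 224.8619] foot pred [248.9433 191.5057] cap [246.9385 149.3558]
```

View pics/wrist2.png

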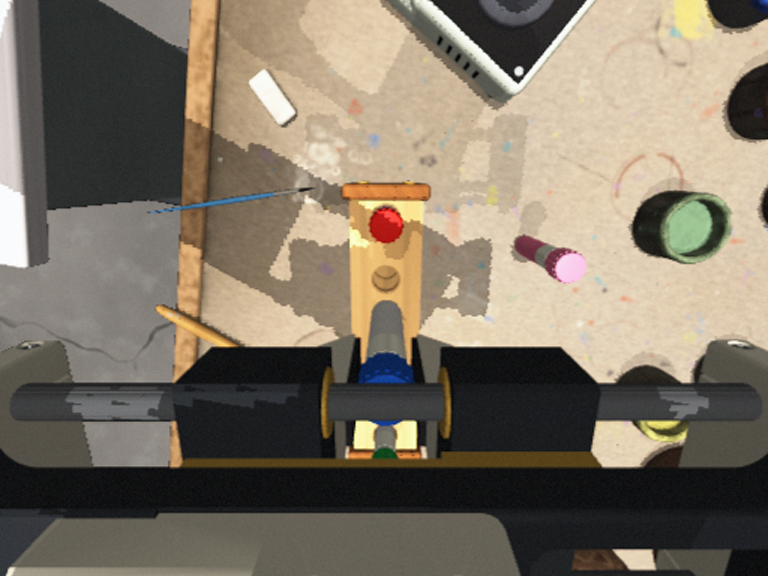

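View pics/side2.png

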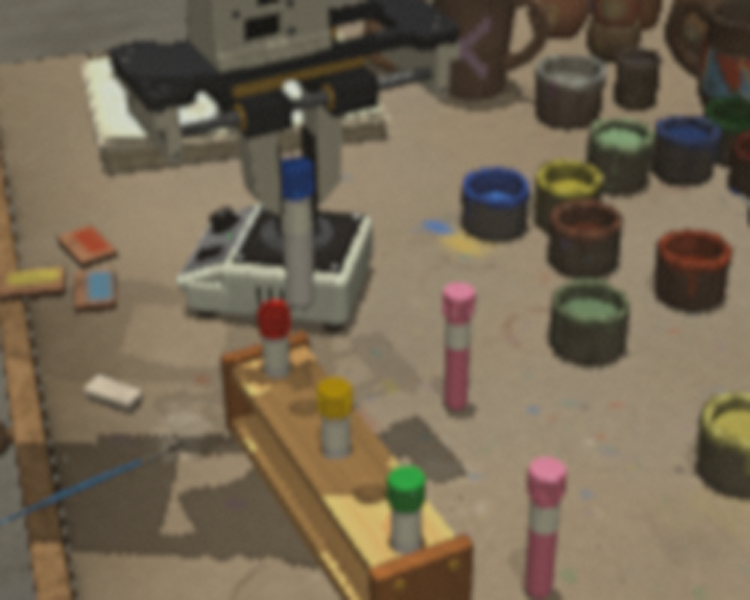

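The wrist picture shows the free hole at (385,278) and the held tube's foot centre at about (387,311), close to predictions. In the side picture the foot hangs at about (298,298) of the crop. A correction of about 1 mm is needed before lowering.

Emit:
send_rows(commands=[{"x": -1.2, "y": -1, "z": 30, "wx": 0, "wy": 0, "wz": 0, "hand": 0}, {"x": -1.2, "y": -1, "z": 60, "wx": 0, "wy": 0, "wz": 0, "hand": 0}, {"x": -1.2, "y": -1, "z": 80, "wx": 0, "wy": 0, "wz": 0, "hand": 0}, {"x": -1.2, "y": -1, "z": 94, "wx": 0, "wy": 0, "wz": 0, "hand": 0}, {"x": -1.2, "y": -1, "z": 94, "wx": 0, "wy": 0, "wz": 0, "hand": 0}])

```text
time: 4.75
eef_pos: [0.481, -0.0884, 0.1201]
ee_rot: [[-0.185, 0.983, -0.001], [0.983, 0.185, 0.001], [0.001, -0.001, -1.0]]
wrist_force: [-0.1, -0.2, 1.1]
width: 0.231
gripper_force: 25.0
```

```bash
python3 s.py .4815 -.0886 .0817 10.4
```

```text
t 4.75 p [ 0.481  -0.0884  0.1201] ty 10.686282791559108 z [-0.0015  0.0007 -1.    ] F [-0.1347 -0.2401  1.095 ] w 0.2311449353465996 25.00002533197403
xyz mm [-0.348  0.517 38.387] w deg [-0.0753 -0.0529  0.2862]
```

Emit:
send_rows(commands=[{"x": 0, "y": 0, "z": 14, "wx": 0, "wy": 0, "wz": 0, "hand": 0}, {"x": 0, "y": 0, "z": 26, "wx": 0, "wy": 0, "wz": 0, "hand": 0}, {"x": 0, "y": 0, "z": 34, "wx": 0, "wy": 0, "wz": 0, "hand": 0}, {"x": 0, "y": 0, "z": 37, "wx": 0, "wy": 0, "wz": 0, "hand": 0}, {"x": 0, "y": 0, "z": 37, "wx": 0, "wy": 0, "wz": 0, "hand": 0}])

```text
time: 5.38
eef_pos: [0.4812, -0.0891, 0.0836]
ee_rot: [[-0.184, 0.983, -0.0], [0.983, 0.184, 0.0], [0.0, -0.0, -1.0]]
wrist_force: [0.9, -0.4, 0.0]
width: 0.23
gripper_force: 25.0
```

Emit:
send_rows(commands=[{"x": 0, "y": 0, "z": 1, "wx": 0, "wy": 0, "wz": 0, "hand": 0}, {"x": 0, "y": 0, "z": 1.7, "wx": 0, "wy": 0, "wz": 0, "hand": 0}, {"x": 0, "y": 0, "z": 1.7, "wx": 0, "wy": 0, "wz": 0, "hand": 0}])

```text
time: 5.75
eef_pos: [0.4812, -0.0891, 0.0821]
ee_rot: [[-0.185, 0.983, 0.0], [0.983, 0.185, 0.0], [-0.0, 0.0, -1.0]]
wrist_force: [0.1, 0.2, 0.3]
width: 0.229
gripper_force: 25.0
```

Emit:
send_rows(commands=[{"x": 0, "y": 0, "z": 0, "wx": 0, "wy": 0, "wz": 0, "hand": 0.6}, {"x": 0, "y": 0, "z": 0, "wx": 0, "wy": 0, "wz": 0, "hand": 0.6}, {"x": 0, "y": 0, "z": 0, "wx": 0, "wy": 0, "wz": 0, "hand": 0.6}, {"x": 0, "y": 0, "z": 0, "wx": 0, "wy": 0, "wz": 0, "hand": 0.6}, {"x": 0, "y": 0, "z": 0, "wx": 0, "wy": 0, "wz": 0, "hand": 0.6}])

```text
time: 6.38
eef_pos: [0.4812, -0.0891, 0.082]
ee_rot: [[-0.184, 0.983, 0.0], [0.983, 0.184, 0.0], [0.0, 0.0, -1.0]]
wrist_force: [-0.5, -0.4, -0.2]
width: 0.597
gripper_force: 0.0
```

Emit:
send_rows(commands=[{"x": 0, "y": 0, "z": -20, "wx": 0, "wy": 0, "wz": 0, "hand": 1}, {"x": 0, "y": 0, "z": -50, "wx": 0, "wy": 0, "wz": 0, "hand": 1}, {"x": 0, "y": 0, "z": -70, "wx": 0, "wy": 0, "wz": 0, "hand": 1}, {"x": 24, "y": 0, "z": -70, "wx": 0, "wy": 0, "wz": 0, "hand": 1}, {"x": 45, "y": 0, "z": -70, "wx": 0, "wy": 0, "wz": 0, "hand": 1}])

```text
time: 7.0
eef_pos: [0.4728, -0.0444, 0.1523]
ee_rot: [[-0.184, 0.983, 0.001], [0.983, 0.184, -0.0], [-0.0, 0.001, -1.0]]
wrist_force: [0.4, 0.3, 0.1]
width: 0.998
gripper_force: 0.0
```

```bash
python3 s.py .474 -.0442 .15 10.4; python3 - <<'E'
from h import *; from cell import viewer
out=[]
for n in ("wrist","side"):
    f=viewer.grab_frame(n); im=f["img"]
    im=im[120:320,180:380] if n=="side" else im[100:300,150:350]
    out.append(cv2.resize(im,(400,400),interpolation=cv2.INTER_CUBIC))
    print(n,"red",proj(f,[.474,-.0442,.110]),"blue",proj(f,[.482,-.0915,.110]))
cv2.imwrite("pics/p3.png",np.hstack(out))
E
```

```text
t 7.0 p [ 0.4728 -0.0444  0.1523] ty 10.60025530296369 z [ 0.0006 -0.     -1.    ] F [0.3919 0.3207 0.1064] w 0.9980092566582216 0.0
xyz mm [-0.0124  1.1993  2.309 ] w deg [0.0346 0.0067 0.2003]
wrist red [257.4528 214.7817] blue [256.4608 268.3946]
side red [240.0687 192.1356] blue [249.5688 204.6561]
```

View pics/p3.png

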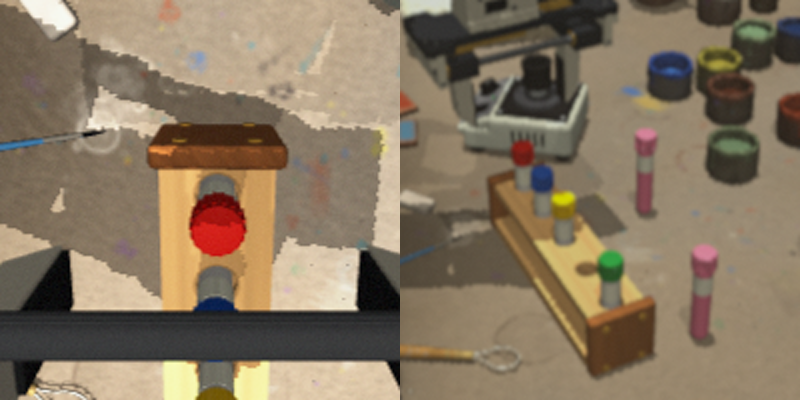

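The left half (wrist) shows the red cap's top centre at (218,228), i.e. (259,214) unscaled, against a predicted (257,215). The right half (side) shows the blue tube seated level with the others, its cap at (142,178) of that half, and an empty cup.

Emit:
send_rows(commands=[{"x": 0, "y": 1.5, "z": 35, "wx": 0, "wy": 0, "wz": 0, "hand": 1}, {"x": 0, "y": 1.5, "z": 71, "wx": 0, "wy": 0, "wz": 0, "hand": 1}, {"x": 0, "y": 1.5, "z": 71, "wx": 0, "wy": 0, "wz": 0, "hand": 0.5}, {"x": 0, "y": 1.5, "z": 71, "wx": 0, "wy": 0, "wz": 0, "hand": 0}, {"x": 0, "y": 1.5, "z": 71, "wx": 0, "wy": 0, "wz": 0, "hand": 0}], newtons=35)

```text
time: 7.72
eef_pos: [0.4754, -0.045, 0.0824]
ee_rot: [[-0.184, 0.983, 0.003], [0.983, 0.184, -0.001], [-0.001, 0.003, -1.0]]
wrist_force: [-0.2, 0.6, -0.5]
width: 0.723
gripper_force: 0.0
```

Emit:
send_rows(commands=[{"x": 0, "y": 0, "z": 0, "wx": 0, "wy": 0, "wz": 0, "hand": 0}, {"x": 0, "y": 0, "z": 0, "wx": 0, "wy": 0, "wz": 0, "hand": 0}, {"x": 0, "y": 0, "z": 0, "wx": 0, "wy": 0, "wz": 0, "hand": 0}, {"x": 0, "y": 0, "z": 0, "wx": 0, "wy": 0, "wz": 0, "hand": 0}, {"x": 0, "y": 0, "z": 0, "wx": 0, "wy": 0, "wz": 0, "hand": 0}])

```text
time: 8.35
eef_pos: [0.4744, -0.0446, 0.081]
ee_rot: [[-0.185, 0.983, -0.0], [0.983, 0.185, 0.0], [0.0, -0.0, -1.0]]
wrist_force: [-0.7, 1.2, 0.5]
width: 0.229
gripper_force: 35.0
```

Emit:
send_rows(commands=[{"x": 0, "y": 0, "z": 0, "wx": 0, "wy": 0, "wz": 0, "hand": 0}, {"x": 0, "y": 0, "z": 0, "wx": 0, "wy": 0, "wz": 0, "hand": 0}, {"x": 0, "y": 0, "z": 0, "wx": 0, "wy": 0, "wz": 0, "hand": 0}])

```text
time: 8.72
eef_pos: [0.4744, -0.0446, 0.081]
ee_rot: [[-0.184, 0.983, 0.0], [0.983, 0.184, 0.0], [0.0, 0.0, -1.0]]
wrist_force: [-0.6, 0.6, 0.2]
width: 0.231
gripper_force: 35.0
```

```bash
python3 s.py .530 .130 .22 10.4
```

```text
t 8.725 p [ 0.4744 -0.0446  0.081 ] ty 10.630460127191924 z [ 0.      0.0001 -1.    ] F [-0.5559  0.5895  0.1689] w 0.23080804964519427 34.999966621398926
xyz mm [ 161.3302   86.882  -138.9749] w deg [ 0.0023 -0.0044  0.2305]
```

Emit:
send_rows(commands=[{"x": 0, "y": 0, "z": -35, "wx": 0, "wy": 0, "wz": 0, "hand": 0}, {"x": 0, "y": 0, "z": -80, "wx": 0, "wy": 0, "wz": 0, "hand": 0}, {"x": 0, "y": 0, "z": -125, "wx": 0, "wy": 0, "wz": 0, "hand": 0}, {"x": 30, "y": 16, "z": -130, "wx": 0, "wy": 0, "wz": 0, "hand": 0}, {"x": 75, "y": 41, "z": -130, "wx": 0, "wy": 0, "wz": 0, "hand": 0}])

```text
time: 9.35
eef_pos: [0.5015, 0.0366, 0.2122]
ee_rot: [[-0.182, 0.983, 0.002], [0.983, 0.182, -0.0], [-0.001, 0.002, -1.0]]
wrist_force: [-0.0, -0.3, 0.1]
width: 0.227
gripper_force: 35.0
```

Emit:
send_rows(commands=[{"x": 45, "y": 24, "z": 0, "wx": 0, "wy": 0, "wz": 0, "hand": 0}, {"x": 84, "y": 45, "z": 0, "wx": 0, "wy": 0, "wz": 0, "hand": 0}, {"x": 84, "y": 45, "z": 0, "wx": 0, "wy": 0, "wz": 0, "hand": 0}, {"x": 84, "y": 45, "z": 0, "wx": 0, "wy": 0, "wz": 0, "hand": 0}])

```text
time: 9.85
eef_pos: [0.5292, 0.1272, 0.2107]
ee_rot: [[-0.185, 0.983, -0.001], [0.983, 0.185, -0.0], [-0.0, -0.001, -1.0]]
wrist_force: [0.2, -0.5, 0.1]
width: 0.231
gripper_force: 35.0
```

```bash
python3 s.py .530 .128 .165 10.4; python3 - <<'E'
from h import *; from cell import viewer,manip
p=manip.get_state()["eef_pos"]; out=[]
for n in ("wrist","side"):
    f=viewer.grab_frame(n); im=f["img"]
    o=(170,110) if n=="wrist" else (180,80)
    im=im[o[1]:o[1]+150,o[0]:o[0]+150]
    out.append(cv2.resize(im,(400,400),interpolation=cv2.INTER_CUBIC))
    q=lambda X:(proj(f,X)-o)*400/150+(np.array([400,0]) if n=="side" else 0)
    print(n,"rim",q([.530,.128,.105]),"foot",q([p[0],p[1],p[2]-.073]),"rim+x+10",q([.54,.128,.105]),"rim y+10",q([.53,.138,.105]))
cv2.imwrite("pics/p4.png",np.hstack(out))
E
```

```text
t 9.85 p [0.5292 0.1272 0.2107] ty 10.656758713512499 z [-0.0008 -0.0004 -1.    ] F [ 0.2247 -0.498   0.0644] w 0.2314613873671067 34.999850392341614
xyz mm [ 0.674   0.9574 45.6835] w deg [-0.0509  0.0157  0.2568]
wrist rim [232.5066 219.991 ] foot [229.8424 247.834 ] rim+x+10 [258.2105 224.64  ] rim y+10 [237.3938 194.9359]
side rim [578.4957 186.1013] foot [576.26  153.471] rim+x+10 [589.5921 184.3944] rim y+10 [575.8062 180.7289]
```

View pics/p4.png

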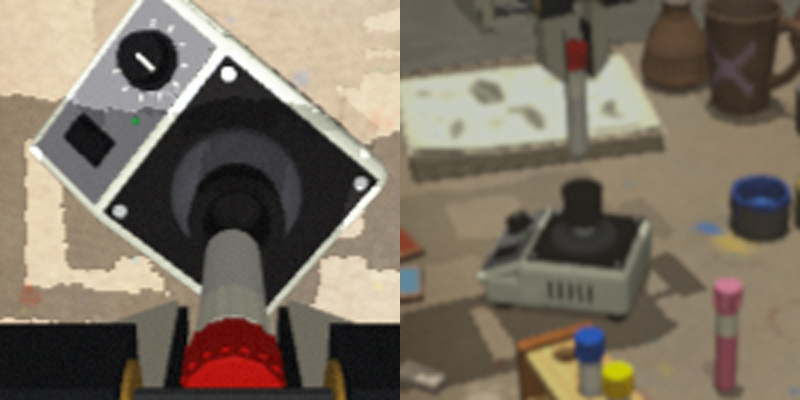

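The left half (wrist) shows the cup rim centred near (236,215) and the held tube's foot at about (235,247), both offset +4 px from prediction, so they agree with each other. The right half (side) shows the tube above the cup, at (577,155) and (582,188). I'll lower it with about 1 mm of correction, watching the force.

Emit:
send_rows(commands=[{"x": 0.5, "y": 1, "z": 15, "wx": 0, "wy": 0, "wz": 0, "hand": 0}, {"x": 0.5, "y": 1, "z": 28, "wx": 0, "wy": 0, "wz": 0, "hand": 0}, {"x": 0.5, "y": 1, "z": 38, "wx": 0, "wy": 0, "wz": 0, "hand": 0}, {"x": 0.5, "y": 1, "z": 43, "wx": 0, "wy": 0, "wz": 0, "hand": 0}, {"x": 0.5, "y": 1, "z": 43, "wx": 0, "wy": 0, "wz": 0, "hand": 0}])

```text
time: 10.58
eef_pos: [0.5303, 0.1282, 0.1676]
ee_rot: [[-0.184, 0.983, -0.001], [0.983, 0.184, -0.0], [0.0, -0.001, -1.0]]
wrist_force: [-1.2, -0.5, 0.0]
width: 0.23
gripper_force: 35.0
```

```bash
python3 s.py .530 .128 .152 10.4
```

```text
t 10.575 p [0.5303 0.1282 0.1676] ty 10.630963821862165 z [-0.0007 -0.     -1.    ] F [-1.1576 -0.5296  0.0142] w 0.2304316063514749 34.999993443489075
xyz mm [-0.1274 -0.3561 15.6304] w deg [-0.0372 -0.0053  0.231 ]
```

Emit:
send_rows(commands=[{"x": 0, "y": 0, "z": 4, "wx": 0, "wy": 0, "wz": 0, "hand": 0}, {"x": 0, "y": 0, "z": 8, "wx": 0, "wy": 0, "wz": 0, "hand": 0}, {"x": 0, "y": 0, "z": 12, "wx": 0, "wy": 0, "wz": 0, "hand": 0}, {"x": 0, "y": 0, "z": 14, "wx": 0, "wy": 0, "wz": 0, "hand": 0}, {"x": 0, "y": 0, "z": 14, "wx": 0, "wy": 0, "wz": 0, "hand": 0}])

```text
time: 11.2
eef_pos: [0.5304, 0.1282, 0.1538]
ee_rot: [[-0.184, 0.983, -0.0], [0.983, 0.184, -0.0], [0.0, -0.0, -1.0]]
wrist_force: [-0.2, -0.0, -0.8]
width: 0.227
gripper_force: 35.0
```

Emit:
send_rows(commands=[{"x": 0, "y": 0, "z": 1, "wx": 0, "wy": 0, "wz": 0, "hand": 0}, {"x": 0, "y": 0, "z": 2, "wx": 0, "wy": 0, "wz": 0, "hand": 0}, {"x": 0, "y": 0, "z": 3, "wx": 0, "wy": 0, "wz": 0, "hand": 0}, {"x": 0, "y": 0, "z": 3, "wx": 0, "wy": 0, "wz": 0, "hand": 0}, {"x": 0, "y": 0, "z": 3, "wx": 0, "wy": 0, "wz": 0, "hand": 0}])

```text
time: 11.82
eef_pos: [0.5306, 0.1282, 0.1512]
ee_rot: [[-0.185, 0.983, 0.0], [0.983, 0.185, 0.0], [0.0, 0.0, -1.0]]
wrist_force: [0.6, -0.4, 2.0]
width: 0.229
gripper_force: 35.0
```

```bash
python3 s.py .530 .128 .146 10.4
```

```text
t 11.825 p [0.5306 0.1282 0.1512] ty 10.632263788211121 z [ 0.0004  0.0001 -1.    ] F [ 0.6145 -0.3734  2.0068] w 0.22866022297626595 35.00027596950531
xyz mm [-0.1299 -0.6275  5.2103] w deg [ 0.026  -0.0014  0.2323]
```

Emit:
send_rows(commands=[{"x": 0, "y": 0, "z": 1.5, "wx": 0, "wy": 0, "wz": 0, "hand": 0}, {"x": 0, "y": 0, "z": 3, "wx": 0, "wy": 0, "wz": 0, "hand": 0}, {"x": 0, "y": 0, "z": 4.5, "wx": 0, "wy": 0, "wz": 0, "hand": 0}, {"x": 0, "y": 0, "z": 5.2, "wx": 0, "wy": 0, "wz": 0, "hand": 0}, {"x": 0, "y": 0, "z": 5.2, "wx": 0, "wy": 0, "wz": 0, "hand": 0}])

```text
time: 12.45
eef_pos: [0.5306, 0.1283, 0.146]
ee_rot: [[-0.184, 0.983, 0.001], [0.983, 0.184, 0.0], [0.0, 0.001, -1.0]]
wrist_force: [-0.5, 0.5, 5.0]
width: 0.229
gripper_force: 35.0
```

```bash
cat > avg.py <<'E'
from h import *; from cell import viewer,manip
F=[];P=[]
for i in range(24):
    f=viewer.grab_frame("side"); s=manip.get_state(); F.append(s["wrist_force"]); P.append(s["eef_pos"])
F=np.array(F); print(s["time"],"F",F.mean(0),"sd",F.std(0),"P",np.mean(P,0),s["width"])
cv2.imwrite("pics/end.png",cv2.resize(f["img"][80:230,180:380],None,fx=4,fy=4,interpolation=cv2.INTER_CUBIC))
E
python3 avg.py
```

```text
13.65 F [-0.4993 -0.3683  5.1942] sd [0.4388 0.4937 0.4789] P [0.5306 0.1283 0.1461] 0.23333157258228704
```

```bash
for i in 1 2 3; do python3 avg.py; done
```

```text
14.85 F [-0.5576 -0.3868  5.1861] sd [0.5209 0.4841 0.4402] P [0.5306 0.1283 0.1461] 0.23260761845809078
16.05 F [-0.3377 -0.3244  5.3606] sd [0.4948 0.551  0.4902] P [0.5306 0.1283 0.1461] 0.22940096122106254
17.25 F [-0.3816 -0.394   5.3446] sd [0.4404 0.6434 0.5795] P [0.5306 0.1283 0.1461] 0.22762962909453818
```

View pics/end.png

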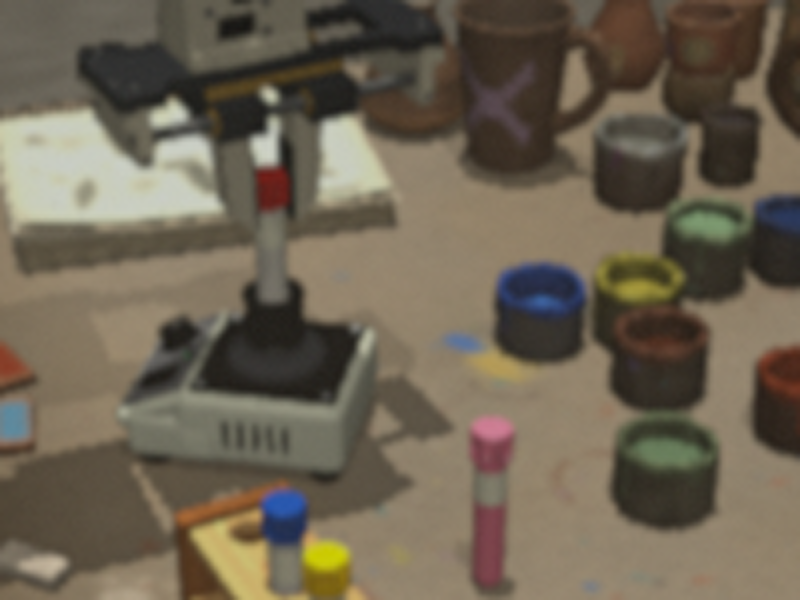

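The picture shows the red-capped tube upright in the cup at (272,290), gripped at (272,188). The blue tube stands seated in the rack at (285,540). The push has held steady at about 5.3 N, roughly mid-stroke, for over four seconds, so I'm handing in.

```bash
python3 -c "
from cell import manip
print(manip.finish_job())"
```

```text
the job is handed in; nothing more can be done
None
```

The job is handed in: the blue tube is seated and released in the rack, and the red tube is still gripped upright in the mixer's cup, pressing it to about 6 mm of its 12 mm stroke (about 5.3 N, held for over 4 s).

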